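# Take the filter basket off its keeper hook

### The job

The blue filter basket hangs by its bail on the hook with the sprung keeper. Gently push the keeper back with the bail until it stops, without straining the hook, lift the basket off, and set it down, not drop it, upright in the middle of the grey drip tray. Let go of it and leave the other things where they are.

Things in the scene. Friction and masses are not known exactly. Their poses are not given: they have to be found in the camera images.
- hook: Steel keeper hook fixed to the shelf. Origin on the shelf under the pocket, z up, x along the hook arm from the nose towards the post. The level arm is 16 mm wide, 10 mm thick, its top 156 mm up, from x -50 to 116 mm; post 22 mm square at x 105 mm, foot 70 by 80 mm. A red head makes the pocket. The bail leaves over the lip, then off the arm's front end. It bears 14 N from the basket unharmed.
- pocket (a point): Point on the arm's top above the hook's origin, axes as the hook. The red head, 16 mm wide: front nose wall 18 mm high, inner face at x = -24 mm, then a lip (13 to 18 mm above the arm) reaching back to x = 8 mm. The head is clamped on by hand, so head and keeper sit up to 15 mm either way along x: feel for it. The crossbar lies under the lip and can rise only behind it, by 18 mm to pass over.
- lip_end (a point): Nominal place of the lip's end and keeper's front face (true one up to 15 mm off along x), on the arm's top, axes as the hook. Brass keeper, 14 mm wide, 32 mm tall, face flush with the lip's end when shut. Pushed along +x it slides 10 mm to a hard stop; the crossbar can rise once it is 8 mm back. Spring: 2 N to start, 5 N at the stop; it shuts by itself. Red bracket 42 to 54 mm behind the face.
- basket: Blue filter basket with fixed white media, 0.15 to 0.31 kg, hanging upright by its bail in the pocket. Origin at the centre of its underside, z up; x, y start along the hook's within 0.04 rad. 76 mm (x) by 56 mm (y) by 55 mm high. Rigid bail: two flat upright straps (20 mm in x, 5 mm in y, outer faces 50 mm apart in y, tops 138 mm above the underside) and a crossbar between them.
- crossbar (a point): Middle of the white bail crossbar, 8 mm square, along y, axis 130 mm above the basket's underside; axes as the basket. The hook arm passes under it between the straps, 12 mm clear each side. It lies on the arm anywhere along the pocket's length, with 5 mm of headroom under the lip. The two straps can be gripped together from above across their 50 mm, level with the crossbar.
- tray: Grey open drip tray fixed to the shelf, 130 mm square outside, 14 mm high, walls 4 mm, floor 4 mm thick. Origin at the centre of its underside, axes along its sides.
- turntable: Fixed foot of a white plastic turntable (disc 230 mm across, top 22 mm above the shelf, turns freely) that carries the tub, scoop, tube and dish. Origin at the centre of its underside. A bystander.
- tub: Yellow flip-top food tub, 72 mm across, 94 mm high, loose on the turntable; bystander. Origin at the centre of its underside.
- scoop: Small green plastic scoop, 105 mm long, 18 mm high, loose on the turntable; bystander. Origin on its underside.
- pleco: Grey ceramic tube, 48 mm across, 90 mm high, upright and loose on the turntable; bystander. Origin at the centre of its underside.
- dish: Clear glass dish, 72 mm across, 30 mm high, loose on the turntable; bystander. Origin at the centre of its underside.
- tweezer: Stainless steel tweezers, 145 mm long, 6 mm high, lying loose on the shelf; bystander. Origin on the underside.
- conditioner: White bottle with a blue cap, 56 mm across, 150 mm high, loose on the shelf; bystander. Origin at the centre of its underside.

How it is judged:
By the outcome, as a careful person would: the job done as asked, in the order asked, and still so for the second after the job is handed in, with the robot touching nothing.
It also fails if it takes over 61 s, if anything falls off the work surface, if the arm or the gripper's body presses on something with over 40 N, if the wrist force passes 120 N, or if a joint passes its speed limit or range.

### The arm

A 6-joint arm with a two-finger parallel gripper is mounted at the origin on the work surface. World frame = base frame: x ahead of the robot, y to its left, z up, the work surface at z = 0. Lengths are in m, angles in rad, forces in N, time in s.
With the tool pointing down it reaches from about 0.375 to 0.9 m from the base axis. Payload 3.1 kg.
Tool frame: the origin (TCP) lies on the centre line of the jaws, within the pads' length; the fingertips stand 8 mm ahead of it and the grasp point (between the pads) lies 11 mm behind it; z points along the fingers, y is the line along which they close (so a half turn about z gives the same grasp; the last joint's range is limited). The gripper opens to 85 mm and grips with 20 to 120 N. Pads are 22 mm wide; open, the fingers measure 114 mm over their backs; the gripper's body (76 mm by 85 mm) begins 54 mm behind the grasp point. The pads swing forward as they close: fully open they stand 13 mm farther back than shut.
Start: joints at [-1.325, 0.527, 1.433, -0, 1.181, -0.178], TCP at [0.257, -0.57, 0.206] pointing down, gripper open.
Joint ranges: [-3.08, 3.08], [-0.75, 2.2], [0.22, 2.44], [-1.43, 4.57], [0, 2.65], [-2.85, 2.85]. Speed limits (rad/s): [2.79, 2.79, 3.14, 3.14, 3.14, 3.14].

### API

Orientations are given as a unit quaternion [x, y, z, w].
In Python, from station import * gives the robot as it stands.
- The arm moves only by the tool play_rows, never from a script. Its argument "rows" is a list of rows, each a list of 3 entries, a list of its own where there are three numbers: the turn, a rotation vector about the tool's x, y, z in degrees, then the shift along the tool's x, y, z in mm, then the closure, from 0 (fully open) to 1 (shut). In form: [[[ax, ay, az], [dx, dy, dz], jaw], ...]. A call has 1 to 12 rows; each row shifts and turns the commanded pose from where the row before left it, along the tool's axes as they then stand; what a row does not reach is not made up. A row lasts 1/12 s, in which the tool goes at most 41.7 mm and 7.16 degrees, less where a joint would pass 70% of its speed; a pose out of reach is approached as far as the arm can. A call with a gripper value outside its range is refused whole. The fingers move at their own pace and stop on an object; "grip_force" is the grip in N (left out, the last holds). Time passes only in rows, so rows that do not move let the fingers close. It gives the time, the measured TCP pose, the force, the opening and the grip force at its end, in the units of the state.
- sense(): the state, without advancing time (a new reading comes with each control period).
- snapshot(name): name is "scene" or "side" or "wrist"; returns (picture, depth): 384x512x3 uint8, red, green, blue; 384x512 float32, m along the optical axis (not along the pixel's ray), 0 where there is no reading.
- get_calibration(name): a dict with "vfov" (degrees; the focal length in pixels is half the picture's height over the tangent of half this angle, whatever the lens; pixels are square), "cx", "cy" (the principal point, pixels), "xyz" and "attitude" of the camera in the world. Camera axes: x right, y down, z forward; pixel columns grow to the right and rows downward; lengths in m; the calibration is good to about 2 mm. A picture is of the moment at which its call begins: read the wrist's pose just before it. get_calibration takes no time and is no camera call; for the wrist camera it gives the pose at the moment of the call.
- sign_off(): hands the job in; it is judged then, once.
The state is a dict: "t": time; "q": joint angles; "qd": joint speeds; "tau": joint torques, N m; "tcp_pos": TCP position; "tool_rot": TCP orientation; "force": force on the tool from outside, world axes, zero at the start; "ft_torque": the same for the moment, N m; "finger_gap": opening from 0.0 (shut) to 1.0 (fully open); "gripper_force": force on a finger pad.
Only numpy, scipy, OpenCV 4.12 (cv2) and the standard library are available. Lean on these libraries where they do the work, as an engineer would, in place of code of your own. Each camera call takes 0.05 s, during which the arm holds its last target. There are 200 camera calls.

## Working session

There is one attempt and no reset: what is moved stays moved. The work goes in short steps, Python scripts to look and compute and a tool call to move; the robot and the scene stay as the last step left them, time stands still between calls to the robot, and variables do not carry over. Pictures are saved under pics/ and viewed, at most 10 in all, crops included, and the job is handed in when it is done.

Besides the shell and the picture viewer there is one more tool, called after "Call:" by a JSON object that holds its "api" and its "payload", one argument or row to a line. play_rows: Moves the arm, as the interface text tells. Its arguments: {"type":"object","properties":{"rows":{"type":"array","items":{"type":"array"}},"grip_force":{"type":"number"}},"required":["rows"]}

```bash
mkdir -p pics
cat > h.py <<'E'
from station import *
import numpy as np, cv2
from scipy.spatial.transform import Rotation as R
def cam(n):
    c=get_calibration(n); return c
def snap(n,f=None):
    c=get_calibration(n); p,d=snapshot(n)
    if f: cv2.imwrite('pics/'+f,p[:,:,::-1])
    np.savez('/tmp/'+n+'.npz',p=p,d=d); return c,p,d
def Rm(c):
    a=np.array(c['attitude'],float)
    return a if a.shape==(3,3) else R.from_quat(a).as_matrix()
def foc(c): return 192/np.tan(np.radians(c['vfov'])/2)
def pts(c,d):
    v,u=np.mgrid[0:384,0:512]; f=foc(c)
    X=np.stack([(u-c['cx'])/f*d,(v-c['cy'])/f*d,d],-1)
    return X@Rm(c).T+np.array(c['xyz'])
E
python3 - <<'E'
from h import *
for n in('scene','side'):
    c,p,d=snap(n,n+'0.png'); print(c)
print(sense())
E
```

```text
{'vfov': 50.09163460826344, 'cx': 260.7237234159435, 'cy': 192.1346959877985, 'xyz': array([0.97659149, 0.47961755, 1.0163169 ]), 'attitude': array([ 0.34629995,  0.88311062, -0.29284191, -0.12014818])}
{'vfov': 53.69398739747834, 'cx': 254.1256239309503, 'cy': 186.25909502850024, 'xyz': array([ 0.35633251, -0.97134111,  0.92029895]), 'attitude': array([ 0.90105096, -0.06085009,  0.03828136, -0.42771366])}
{'t': 0.1, 'q': array([-1.32550228e+00,  5.28374038e-01,  1.43378819e+00,  3.26437828e-05,
        1.18142944e+00, -1.78510173e-01]), 'qd': array([ 0.00088722, -0.00204736, -0.00445828, -0.00010425, -0.00010302,
        0.00154197]), 'tau': array([-1.28189313e-04, -4.43303668e+01, -1.78587037e+01, -1.69112591e-04,
        3.92833652e-03,  2.25279439e-05]), 'tcp_pos': array([ 0.25687493, -0.568996  ,  0.20482657]), 'tool_rot': array([ 9.77633450e-01,  2.10313668e-01, -1.82835531e-05, -9.99449429e-04]), 'force': array([ 0.63740854, -0.10029557, -0.63196462]), 'ft_torque': array([-0.02758053, -0.07123726, -0.03887484]), 'gripper_force': 0.0, 'finger_gap': 0.9999444312110624}
```

View pics/scene0.png

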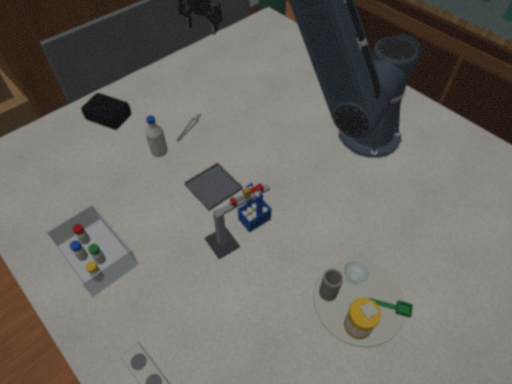

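View pics/side0.png

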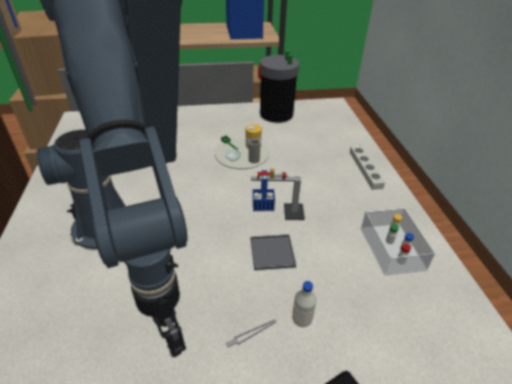

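The scene view shows the basket at (255,213), the hook arm running from (268,187) to (220,212), and the tray at (213,185). In the side view the basket is at (263,200), the arm at (250–300,178) and the tray at (273,252).

Run:
```python
from h import *
for n,win in(('scene',(175,150,285,265)),('side',(235,160,315,285))):
    c=get_calibration(n); z=np.load('/tmp/'+n+'.npz'); p,d=z['p'],z['d']; P=pts(c,d)
    hsv=cv2.cvtColor(p,cv2.COLOR_RGB2HSV); H,S,V=[hsv[...,i].astype(int) for i in range(3)]
    w=np.zeros((384,512),bool); w[win[1]:win[3],win[0]:win[2]]=1
    w&=d>0
    def rep(k,m):
        Q=P[m&w]; 
        if len(Q): print(n,k,len(Q),'med',np.median(Q,0).round(3),'5%',np.percentile(Q,4,0).round(3),'95%',np.percentile(Q,96,0).round(3))
        return Q
    rep('blue',(H>105)&(H<130)&(S>120)); 
    Q=rep('red',((H<8)|(H>172))&(S>130)); rep('brass',(H>12)&(H<28)&(S>110)&(V>80))
    g=(V<120)&(S<70)
    T=rep('trayfloor',g&(P[...,2]>-.004)&(P[...,2]<.02))
    A=rep('arm',(S<60)&(P[...,2]>.148)&(P[...,2]<.163))
    if len(A)>5:
        a=A[:,:2]-A[:,:2].mean(0); s=np.linalg.svd(a)[2][0]; print('armdir',s,np.degrees(np.arctan2(s[1],s[0])))
    m=(g&(P[...,2]>-.004)&(P[...,2]<.02)&w).astype(np.uint8)
    k,l,st,ce=cv2.connectedComponentsWithStats(m)
    for i in range(1,k):
        if st[i,4]>60:
            Q=P[l==i][:,:2]; print('comp',st[i],cv2.minAreaRect((Q*1000).astype(np.float32)), P[l==i][:,2].mean())
```

```text
scene blue 475 med [0.552 0.026 0.076] 5% [ 0.512 -0.025  0.044] 95% [0.584 0.032 0.16 ]
scene red 86 med [0.544 0.001 0.172] 5% [ 0.524 -0.011  0.166] 95% [0.613 0.011 0.175]
scene brass 29 med [ 0.571 -0.     0.186] 5% [ 0.56  -0.006  0.183] 95% [0.577 0.005 0.189]
scene trayfloor 2159 med [ 0.566 -0.162  0.003] 5% [ 0.483 -0.25  -0.002] 95% [0.682 0.019 0.013]
scene arm 303 med [ 0.604 -0.003  0.154] 5% [ 0.506 -0.021  0.149] 95% [0.662 0.014 0.162]
armdir [ 0.98638834 -0.16443248] -9.464267404166176
comp [ 184  162   59   49 1564] ((540.03125, -193.8625030517578), (144.82186889648438, 140.39076232910156), 87.2917251586914) 0.003289959936864758
comp [204 226  36  34 550] ((650.8955078125, -18.335113525390625), (89.56671905517578, 76.07992553710938), 80.78137969970703) 0.008853686001790258
side blue 325 med [ 0.539 -0.026  0.075] 5% [ 0.51  -0.424  0.039] 95% [0.577 0.024 0.158]
side red 36 med [ 0.546 -0.004  0.173] 5% [ 0.526 -0.018  0.166] 95% [0.605 0.005 0.175]
side brass 18 med [ 0.563 -0.01   0.178] 5% [ 0.56  -0.013  0.165] 95% [ 0.566 -0.007  0.188]
side trayfloor 1593 med [ 0.554 -0.179  0.004] 5% [ 0.484 -0.255  0.   ] 95% [ 0.667 -0.005  0.014]
side arm 202 med [ 0.587 -0.012  0.154] 5% [ 0.504 -0.027  0.149] 95% [0.657 0.007 0.158]
armdir [ 0.66997709 -0.74238177] -47.93470321573534
comp [284 203  21  17 273] ((650.976318359375, -12.295196533203125), (95.2669906616211, 66.78620910644531), 82.67587280273438) 0.010307549324370628
comp [ 251  235   45   35 1319] ((541.0471801757812, -190.86207580566406), (133.5797882080078, 126.5120620727539), 87.0134506225586) 0.0043318459918490135
```

Call:
{"api": "play_rows", "payload": {
  "rows": [
    [[0,0,5.6],[0,0,-20],0],
    [[0,0,5.6],[0,0,-20],0],
    [[0,0,5.6],[0,0,-20],0],
    [[0,0,5.6],[0,0,-20],0],
    [[0,0,5.6],[0,0,-20],0],
    [[0,0,5.5],[0,0,-20],0],
    [[0,0,0],[0,0,0],0]
  ]
}}

```text
t: 0.68
tcp_pos: [0.2576, -0.5718, 0.3301]
tool_rot: [0.997, -0.081, 0.001, 0.004]
force: [-0.1, -0.8, 0.7]
finger_gap: 1.001
gripper_force: 0.0
```

```bash
cat >> h.py <<'E'
def delta(target,yaw=None):
    s=sense(); Rt=R.from_quat(s['tool_rot']).as_matrix()
    x=Rt[:,0]; print('t',round(s['t'],2),'tcp',s['tcp_pos'].round(4),'yaw',np.degrees(np.arctan2(x[1],x[0])).round(2),'z',Rt[:,2].round(3),'F',s['force'].round(2),'gap',round(s['finger_gap'],3))
    print('tool shift mm',(Rt.T@(np.array(target)-s['tcp_pos'])*1000).round(1))
E
python3 - <<'E'
from h import *
delta([.545,.002,.33]); c=get_calibration('wrist'); s=sense(); Rt=R.from_quat(s['tool_rot']).as_matrix()
print(c['vfov'],(Rt.T@(c['xyz']-s['tcp_pos'])).round(3),(Rt.T@Rm(c)).round(2))
E
```

```text
t 0.68 tcp [ 0.2576 -0.5718  0.3301] yaw -9.33 z [ 0.002 -0.008 -1.   ] F [-0.05 -0.82  0.7 ] gap 1.001
tool shift mm [ 190.5 -612.8   -3.9]
65.17517210484388 [ 0.08   0.001 -0.168] [[ 0.   -0.95 -0.31]
 [ 1.    0.    0.  ]
 [-0.   -0.31  0.95]]
```

Call:
{"api": "play_rows", "payload": {
  "rows": [
    [[0,0,0],[12,-35,0],0],
    [[0,0,0],[12,-35,0],0],
    [[0,0,0],[12,-35,0],0],
    [[0,0,0],[12,-35,0],0],
    [[0,0,0],[12,-35,0],0],
    [[0,0,0],[12,-35,0],0],
    [[0,0,0],[12,-35,0],0],
    [[0,0,0],[12,-35,0],0],
    [[0,0,0],[12,-35,0],0],
    [[0,0,0],[12,-35,0],0],
    [[0,0,0],[12,-35,0],0],
    [[0,0,0],[12,-35,0],0]
  ]
}}

```text
t: 1.68
tcp_pos: [0.4664, -0.176, 0.3245]
tool_rot: [0.997, -0.079, -0.001, -0.0]
force: [0.8, -0.8, 0.4]
finger_gap: 1.0
gripper_force: 0.0
```

Call:
{"api": "play_rows", "payload": {
  "rows": [
    [[0,0,0],[12,-35,0],0],
    [[0,0,0],[12,-35,0],0],
    [[0,0,0],[12,-35,0],0],
    [[0,0,0],[12,-35,0],0],
    [[0,0,0],[12,-35,0],0],
    [[0,0,0],[12,-25,0],0],
    [[0,0,0],[0,0,0],0],
    [[0,0,0],[0,0,0],0]
  ]
}}

```text
t: 2.35
tcp_pos: [0.5692, 0.009, 0.3241]
tool_rot: [0.997, -0.078, -0.001, 0.0]
force: [0.0, -0.4, 0.0]
finger_gap: 0.999
gripper_force: 0.0
```

Run:
```python
from h import *
delta([.545,.002,.33]); snap('wrist','w0.png')
```

```text
t 2.35 tcp [0.5692 0.009  0.3241] yaw -8.96 z [-0.003  0.    -1.   ] F [ 0.   -0.4   0.03] gap 0.999
tool shift mm [-22.8  10.7  -5.8]
```

View pics/w0.png

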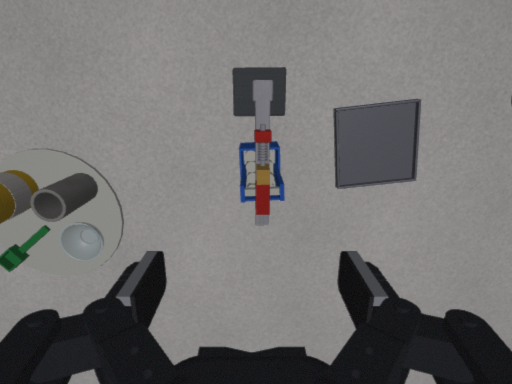

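The wrist view shows the arm vertical in the image: post at (262,90), red bracket (262,135), brass keeper (262,175), red lip (262,200) and nose end (262,222). The basket's straps are at about x=241 and 282, and the tray is at (376,143).

```bash
cat > m.py <<'E'
from h import *
def meas(fresh=False):
    s=sense(); Rt=R.from_quat(s['tool_rot']).as_matrix()
    if fresh: c,p,d=snap('wrist')
    else:
        c=get_calibration('wrist'); z=np.load('/tmp/wrist.npz'); p,d=z['p'],z['d']
    P=pts(c,d); hsv=cv2.cvtColor(p,cv2.COLOR_RGB2HSV); H,S,V=[hsv[...,i].astype(int) for i in range(3)]
    z=P[...,2]; ok=d>0; N=np.zeros((384,512),bool); N[50:260,190:330]=1
    M={'straps':(H>105)&(H<130)&(S>100)&(z>.155)&(z<.18)&N,'rim':(H>105)&(H<130)&(S>100)&(z>.07)&(z<.1)&N,
     'red':((H<8)|(H>172))&(S>130)&N,'brass':(H>12)&(H<28)&(S>110)&(z>.15)&N,'arm':(S<60)&(z>.15)&(z<.162)&N,
     'white':(S<60)&(V>150)&(z>.15)&N}
    for k,m in M.items():
        m=m&ok; n,l,st,ce=cv2.connectedComponentsWithStats(m.astype(np.uint8))
        for i in range(1,n):
            if st[i,4]<12: continue
            Q=P[l==i]; r=cv2.minAreaRect((Q[:,:2]*1000).astype(np.float32))
            print(k,st[i],'c',np.round(r[0],1),'sz',np.round(r[1],1),'ang',round(r[2],1),'z',np.percentile(Q[:,2],[5,50,95]).round(4))
    return P,M,p,d
E
python3 - <<'E'
from m import *
P,M,p,d=meas()
g=np.zeros((384,512),np.uint8); hs=cv2.cvtColor(p,cv2.COLOR_RGB2HSV)
m=((hs[...,2]<120)&(P[...,2]<.03)&(P[...,2]>-.01)); m[:, :325]=0; m[:90]=0; m[200:]=0;m[:,430:]=0
n,l,st,ce=cv2.connectedComponentsWithStats(m.astype(np.uint8)); i=1+st[1:,4].argmax(); Q=P[l==i]
print('tray',cv2.minAreaRect((Q[:,:2]*1000).astype(np.float32)),Q[:,2].min(),Q[:,2].max())
E
```

```text
straps [279 181   5  20  87] c [540.1 -22.2] sz [ 4.4 20.2] ang 82.4 z [0.1597 0.1676 0.169 ]
straps [240 183   5  19  84] c [545.4  21.9] sz [ 4.6 19.3] ang 81.8 z [0.1603 0.1675 0.169 ]
rim [270 145  10  31 120] c [557.6 -23.2] sz [12.3 40.6] ang 82.8 z [0.0738 0.0843 0.0904]
rim [239 146  16  27 126] c [565.6  14.7] sz [20.6 34.3] ang 80.5 z [0.0751 0.0846 0.093 ]
rim [245 197  10   4  40] c [508.3  19.8] sz [13.1  3.1] ang 83.2 z [0.0768 0.0829 0.086 ]
rim [270 196  10   4  36] c [504.1 -15.7] sz [ 4.4 12.5] ang 4.2 z [0.0755 0.0837 0.0858]
red [255 130  16  12 185] c [606.2 -10.4] sz [15.8 10.8] ang 81.3 z [0.1721 0.1736 0.175 ]
red [256 185  14  30 401] c [536.2   0. ] sz [14.6 35.4] ang 81.2 z [0.1727 0.1739 0.175 ]
brass [257 164  13  21 243] c [566.2  -4.5] sz [12.7 16.3] ang 81.3 z [0.1719 0.1877 0.1888]
arm [252  80  21  51 833] c [636.4 -15.1] sz [21.5 51. ] ang 82.3 z [0.1544 0.1557 0.157 ]
arm [255 143   5  38  81] c [ 5.758e+02 -2.000e-01] sz [ 4.6 43.3] ang 81.1 z [0.1541 0.1556 0.1567]
arm [265 143   5  22  35] c [583.9 -13.5] sz [ 3.6 23.2] ang 75.1 z [0.1543 0.1558 0.1573]
arm [245 187  10   2  14] c [547.9  12.9] sz [10.5  0.7] ang 83.8 z [0.1561 0.1596 0.1607]
arm [255 214  14  11 140] c [505.3   5.1] sz [15.9 13.3] ang 80.9 z [0.1548 0.1558 0.1568]
tray ((538.4540405273438, -194.55068969726562), (138.85923767089844, 136.10755920410156), 87.17375183105469) -0.0020450019908742623 0.01648687041601976
```

Call:
{"api": "play_rows", "payload": {
  "rows": [
    [[0,0,-1.5],[0,0,0],0],
    [[0,0,0],[-6,3,20],0],
    [[0,0,0],[-6,3,20],0],
    [[0,0,0],[-6,3,20],0],
    [[0,0,0],[-7,4,20],0],
    [[0,0,0],[0,0,20],0],
    [[0,0,0],[0,0,0],0],
    [[0,0,0],[0,0,0],0]
  ]
}}

```text
t: 3.07
tcp_pos: [0.5418, -0.003, 0.225]
tool_rot: [0.998, -0.068, -0.002, -0.0]
force: [-0.1, 1.0, 0.2]
finger_gap: 1.001
gripper_force: 0.0
```

Run:
```python
from m import *
delta([.5428,-.0001,.150]); meas(True);
```

```text
t 3.07 tcp [ 0.5418 -0.003   0.225 ] yaw -7.81 z [-0.003  0.    -1.   ] F [-0.1   0.95  0.18] gap 1.001
tool shift mm [ 0.9 -3.  75. ]
straps [215 185   8  29 187] c [545.5  22.9] sz [ 5.  20.3] ang 83.4 z [0.1601 0.1674 0.1686]
straps [271 184   7  29 180] c [540.6 -21.5] sz [ 4.8 20.4] ang 83.4 z [0.1594 0.1674 0.1685]
rim [220 137  18  51 246] c [559.6  18.3] sz [17.5 47.5] ang 80.9 z [0.0741 0.0844 0.0942]
rim [258 137  16  36 190] c [560.9 -20.9] sz [15.8 35.6] ang 82.7 z [0.0743 0.0843 0.0927]
rim [223 205  14   4  46] c [509.4  25.2] sz [14.   3.8] ang 75.0 z [0.081  0.0842 0.0855]
rim [257 205  14   4  50] c [504.7 -11.7] sz [14.2  3.5] ang 84.7 z [0.0822 0.0842 0.0856]
red [236 110  24  18 402] c [606.2  -9.5] sz [16.5 11.8] ang 81.9 z [0.1724 0.1735 0.1747]
red [237 190  20  42 818] c [536.8   1.1] sz [14.9 35.3] ang 81.3 z [0.1726 0.1736 0.1746]
brass [237 160  20  30 536] c [566.6  -3.4] sz [13.6 16.6] ang 81.3 z [0.1707 0.1873 0.1886]
arm [ 233   50   31   60 1386] c [632.3 -13.3] sz [22. 41.] ang 82.0 z [0.1542 0.1555 0.1568]
arm [237 128   6  32  88] c [ 5.868e+02 -2.000e-01] sz [ 3.3 24.5] ang 83.4 z [0.1544 0.1555 0.1566]
arm [251 128   7  33 120] c [584.9 -11.4] sz [ 4.8 25.2] ang 82.2 z [0.1542 0.1553 0.1569]
arm [222 193  14   2  28] c [548.3  14.6] sz [10.9  0.6] ang 82.9 z [0.157  0.1588 0.1608]
arm [257 192  14   3  31] c [545.  -13.9] sz [10.7  0.7] ang 85.4 z [0.1563 0.1588 0.1618]
arm [238 232  18  13 222] c [504.7   6. ] sz [14.9 12.6] ang 82.2 z [0.1546 0.1556 0.1565]
```

Call:
{"api": "play_rows", "payload": {
  "rows": [
    [[0,0,-1.2],[0,0,0],0],
    [[0,0,0],[0.7,-3.8,15],0],
    [[0,0,0],[0,0,15],0],
    [[0,0,0],[0,0,15],0],
    [[0,0,0],[0,0,15],0],
    [[0,0,0],[0,0,15],0],
    [[0,0,0],[0,0,0],0],
    [[0,0,0],[0,0,0],0]
  ]
}}

```text
t: 3.78
tcp_pos: [0.5447, 0.0018, 0.1513]
tool_rot: [0.998, -0.056, 0.0, 0.0]
force: [-0.8, 0.1, 1.1]
finger_gap: 0.998
gripper_force: 0.0
```

Run:
```python
from m import *
delta([.543,.0007,.150]); snap('wrist','w1.png'); print(sense()['force'])
```

```text
t 3.78 tcp [0.5447 0.0018 0.1513] yaw -6.48 z [ 0.001 -0.    -1.   ] F [-0.79  0.06  1.14] gap 0.998
tool shift mm [-1.6  1.2  1.3]
[ 0.69255944  0.15851523 -1.20522387]
```

View pics/w1.png

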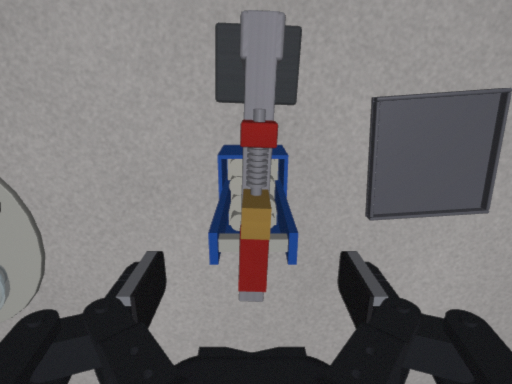

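The fingers straddle the straps (214 and 292 px) about their middle, px 252–253. The keeper is shut and the crossbar lies under the lip at row 236. Next I close gently.

Call:
{"api": "play_rows", "payload": {
  "rows": [
    [[0,0,0],[-1,0.5,0],0.2],
    [[0,0,0],[0,0,0],0.3],
    [[0,0,0],[0,0,0],0.4],
    [[0,0,0],[0,0,0],0.6],
    [[0,0,0],[0,0,0],1],
    [[0,0,0],[0,0,0],1],
    [[0,0,0],[0,0,0],1],
    [[0,0,0],[0,0,0],1],
    [[0,0,0],[0,0,0],1],
    [[0,0,0],[0,0,0],1]
  ],
  "grip_force": 40
}}

```text
t: 4.67
tcp_pos: [0.5431, 0.0015, 0.1506]
tool_rot: [0.998, -0.057, -0.0, -0.0]
force: [0.3, -0.4, -0.4]
finger_gap: 0.002
gripper_force: 0.0
```

```bash
cat >> h.py <<'E'
def F(n=3):
    a=[]
    for _ in range(n): snapshot('wrist'); s=sense(); a.append(s['force'])
    a=np.mean(a,0); Rt=R.from_quat(s['tool_rot']).as_matrix()
    print('t',round(s['t'],2),'tcp',(s['tcp_pos']*1000).round(2),'F tool',(Rt.T@a).round(2),'M',s['ft_torque'].round(2),'gap',round(s['finger_gap'],3),'grip',round(s['gripper_force'],1))
E
python3 -c "
from h import *
delta([.543,.0007,.15]);F(4)"
```

```text
t 4.67 tcp [0.5431 0.0015 0.1506] yaw -6.52 z [-0.  0. -1.] F [ 0.31 -0.38 -0.37] gap 0.002
tool shift mm [-0.   0.8  0.6]
t 4.87 tcp [543.1    1.51 150.66] F tool [ 0.14 -0.09 -0.  ] M [ 0.01 -0.02 -0.04] gap -0.001 grip 0.0
```

```bash
python3 -c "
from m import *
snap('side'); z=np.load('/tmp/side.npz')['p'][130:260,200:360]
snap('wrist'); w=np.load('/tmp/wrist.npz')['p']
z=cv2.resize(z,(473,384),interpolation=2)
o=np.hstack([w[:,130:400],z]); cv2.imwrite('pics/c1.png',o[:,:,::-1]); print(o.shape)"
```

```text
(384, 743, 3)
```

View pics/c1.png

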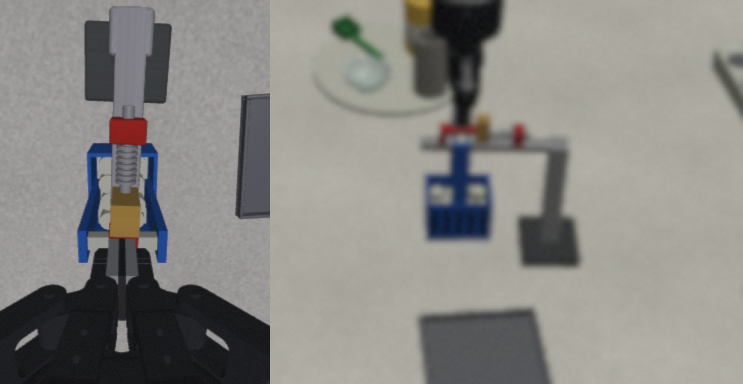

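The fingers shut above the lip: in the side crop they stand over the red head rather than around the straps. I'll measure the fingertip position.

```bash
python3 -c "
from m import *
s=sense(); Rt=R.from_quat(s['tool_rot']).as_matrix()
c=get_calibration('wrist'); z=np.load('/tmp/wrist.npz'); d=z['d'];P=pts(c,d)
T=((P-s['tcp_pos'])@Rt*1000).round(0)
for v in range(225,330,8): print(v,[(tuple(T[v,u].astype(int)),int(1000*P[v,u,2])) for u in (241,262)],z['p'][v,241],z['p'][v,262])
print(s['q'].round(4), s['tcp_pos'])
c=get_calibration('side'); z=np.load('/tmp/side.npz'); P=pts(c,z['d'])
for v in range(150,182,2): print(v,[tuple((P[v,u]*1000).astype(int)) for u in (355*160//473//1+0-40+120-80+200-200+0+ 356-355, )][:0], (P[v,356-0-200+200- 0-0-0 if 0 else 264]*1000).round(0), z['p'][v,264])
"
```

```text
225 [((np.int64(22), np.int64(-4), np.int64(-36)), 187), ((np.int64(22), np.int64(5), np.int64(-37)), 188)] [141 112  56] [142 112  56]
233 [((np.int64(18), np.int64(-4), np.int64(-37)), 187), ((np.int64(18), np.int64(6), np.int64(-37)), 187)] [140 112  57] [141 113  57]
241 [((np.int64(11), np.int64(-5), np.int64(-32)), 182), ((np.int64(11), np.int64(6), np.int64(-32)), 182)] [77 79 84] [78 79 83]
249 [((np.int64(11), np.int64(-4), np.int64(-41)), 191), ((np.int64(11), np.int64(5), np.int64(-41)), 191)] [78 79 84] [79 80 84]
257 [((np.int64(12), np.int64(-4), np.int64(-49)), 199), ((np.int64(11), np.int64(5), np.int64(-48)), 198)] [77 79 82] [79 80 84]
265 [((np.int64(11), np.int64(-4), np.int64(-55)), 205), ((np.int64(11), np.int64(5), np.int64(-54)), 204)] [78 79 84] [76 79 82]
273 [((np.int64(11), np.int64(-4), np.int64(-61)), 211), ((np.int64(12), np.int64(5), np.int64(-62)), 212)] [77 79 83] [77 78 84]
281 [((np.int64(13), np.int64(-3), np.int64(-69)), 219), ((np.int64(13), np.int64(5), np.int64(-68)), 219)] [29 29 31] [26 27 30]
289 [((np.int64(12), np.int64(-3), np.int64(-73)
[... 685 characters left out ...]
), np.int64(-74)), 224)] [28 29 34] [22 26 29]
[-0.2031  0.4922  1.6945  0.      0.9549  1.4815] [0.54313921 0.00149309 0.15069224]
150 [] [531. -37. 288.] [34 34 35]
152 [] [531. -41. 283.] [43 45 45]
154 [] [532. -38. 274.] [43 43 44]
156 [] [534. -26. 259.] [44 46 47]
158 [] [530. -50. 268.] [58 59 60]
160 [] [528. -60. 268.] [42 45 47]
162 [] [529. -59. 259.] [23 22 24]
164 [] [532. -42. 240.] [17 16 18]
166 [] [535. -29. 222.] [24 26 26]
168 [] [538. -12. 202.] [25 28 27]
170 [] [539. -10. 193.] [24 25 26]
172 [] [539. -11. 185.] [57 39 40]
174 [] [540.  -6. 173.] [107  62  59]
176 [] [541.  -3. 163.] [131 129 124]
178 [] [539. -15. 164.] [ 97 108 130]
180 [] [538. -22. 161.] [27 48 90]
```

Call:
{"api": "play_rows", "payload": {
  "rows": [
    [[0,0,0],[0,0,-5],0],
    [[0,0,0],[0,0,0],0],
    [[0,0,0],[0,0,0],0],
    [[0,0,0],[0,0,0],0],
    [[0,0,0],[0,0,0],0],
    [[0,0,0],[0,0,0],0],
    [[0,0,0],[0,0,0],0]
  ]
}}

```text
t: 5.55
tcp_pos: [0.543, 0.0015, 0.1556]
tool_rot: [0.998, -0.057, -0.0, -0.0]
force: [-0.4, -0.5, 0.8]
finger_gap: 0.97
gripper_force: 0.0
```

```bash
python3 -c "
from m import *
s=sense(); Rt=R.from_quat(s['tool_rot']).as_matrix()
c,p,d=snap('wrist');P=pts(c,d)
T=((P-s['tcp_pos'])@Rt*1000)
print(s['tcp_pos'],s['finger_gap'])
n=np.zeros(d.shape,bool); n[235:330,100:400]=1
q=n&(T[...,2]<-10)&(d>0)&((T[...,1]>30)|(T[...,1]<-30))
for sg in(1,-1):
  Q=T[q&(T[...,1]*sg>0)]; Q=Q[np.argsort(-Q[:,2])][:8]; print(Q.round(0))
for v in range(245,300,6): print(v,[T[v,u].round(0) for u in (140,155,163,345,352,365)])
"
```

```text
[0.5430497  0.00150171 0.15563548] 0.9703048360993074
[[ -5.  42. -37.]
 [ -4.  42. -37.]
 [  7.  42. -37.]
 [  2.  42. -38.]
 [ -1.  42. -38.]
 [  1.  42. -38.]
 [ -5.  42. -38.]
 [  2.  42. -38.]]
[[  2. -41. -37.]
 [  7. -41. -37.]
 [  1. -41. -37.]
 [  2. -41. -37.]
 [ -5. -41. -37.]
 [ -4. -41. -37.]
 [ -3. -41. -38.]
 [ -4. -41. -38.]]
245 [array([ -90., -133.,  156.]), array([ -90., -115.,  156.]), array([ -90., -106.,  156.]), array([-90., 113., 156.]), array([-90., 121., 156.]), array([-90., 137., 156.])]
251 [array([ -98., -134.,  156.]), array([ 11., -45., -42.]), array([ 11., -41., -41.]), array([ 11.,  44., -42.]), array([ 11.,  48., -42.]), array([-98., 138., 156.])]
257 [array([-106., -135.,  156.]), array([ 11., -43., -47.]), array([  8., -41., -43.]), array([ 11.,  43., -48.]), array([ 11.,  46., -48.]), array([-106.,  139.,  156.])]
263 [array([  7., -51., -46.]), array([ 11., -41., -53.]), array([  5., -41., -43.]), array([ 10.,  42., -51.]), array([ 11.,  44., -53.]), array([  8.,  52., -47.])]
269 [array([ 11., -46., -58.]), array([  9., -41., -55.]), array([  3.
[... 231 characters left out ...]
9.]), array([ 11.,  47., -62.])]
281 [array([ 11., -43., -67.]), array([  4., -41., -56.]), array([ -2., -41., -47.]), array([  2.,  42., -53.]), array([  7.,  42., -61.]), array([ 11.,  45., -66.])]
287 [array([ 12., -42., -71.]), array([  2., -41., -57.]), array([ -6., -41., -47.]), array([ -0.,  42., -54.]), array([  5.,  42., -61.]), array([ 11.,  44., -71.])]
293 [array([ 10., -41., -72.]), array([ -0., -41., -58.]), array([ -8., -41., -49.]), array([ -3.,  42., -55.]), array([  3.,  42., -62.]), array([ 11.,  42., -74.])]
299 [array([  8., -41., -73.]), array([ -3., -41., -59.]), array([-10., -41., -49.]), array([ -5.,  42., -56.]), array([  0.,  42., -63.]), array([  9.,  43., -74.])]
```

The open fingertips really stand 37 mm behind the reported TCP (about 24 mm shut, not 8 mm ahead), so the grasp needs the reported z near 0.114. The lateral centring is good, so I descend 41 mm and close.

Call:
{"api": "play_rows", "payload": {
  "rows": [
    [[0,0,0],[0,0,10],0],
    [[0,0,0],[0,0,10],0],
    [[0,0,0],[0,0,10],0],
    [[0,0,0],[0,0,11],0],
    [[0,0,0],[0,0,0],0],
    [[0,0,0],[0,0,0],0]
  ]
}}

```text
t: 6.1
tcp_pos: [0.5421, 0.0017, 0.1133]
tool_rot: [0.998, -0.057, -0.002, -0.0]
force: [0.3, 0.3, -0.0]
finger_gap: 0.998
gripper_force: 0.0
```

```bash
python3 -c "
from m import *
F(2); s=sense(); Rt=R.from_quat(s['tool_rot']).as_matrix()
c,p,d=snap('wrist','w2.png');P=pts(c,d); T=((P-s['tcp_pos'])@Rt*1000)
hs=cv2.cvtColor(p,cv2.COLOR_RGB2HSV).astype(int); H,S=hs[...,0],hs[...,1]
b=(H>105)&(H<130)&(S>100)&(P[...,2]>.155)&(P[...,2]<.18)
for sg in(1,-1):
  Q=T[b&(T[...,1]*sg>0)]; print(len(Q),Q.min(0).round(1),Q.max(0).round(1))
"
```

```text
t 6.2 tcp [543.2    1.49 114.55] F tool [ 0.38 -0.45 -0.12] M [ 0.01  0.03 -0.05] gap 1.001 grip 0.0
653 [-10.6  20.5 -54.5] [ 10.6  26.  -40.5]
649 [-10.5 -24.2 -57. ] [ 15.   -6.3 -40.5]
```

View pics/w2.png

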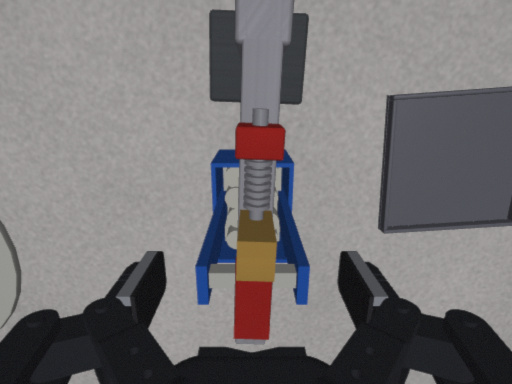

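The straps (203 and 302 px) now lie level with the fingertips (150 and 352 px) and are centred along x. Closing now.

Call:
{"api": "play_rows", "payload": {
  "rows": [
    [[0,0,0],[0,0.7,0],0.2],
    [[0,0,0],[0,0,0],0.3],
    [[0,0,0],[0,0,0],0.35],
    [[0,0,0],[0,0,0],0.4],
    [[0,0,0],[0,0,0],0.5],
    [[0,0,0],[0,0,0],0.6],
    [[0,0,0],[0,0,0],0.7],
    [[0,0,0],[0,0,0],0.7],
    [[0,0,0],[0,0,0],0.7]
  ],
  "grip_force": 40
}}

```text
t: 7.0
tcp_pos: [0.5433, 0.0008, 0.1152]
tool_rot: [0.998, -0.057, 0.0, 0.0]
force: [-1.0, -0.4, 5.2]
finger_gap: 0.58
gripper_force: 41.7
```

```bash
python3 -c "
from h import *
F(4);delta([.5,0,.1])"
```

```text
t 7.2 tcp [543.33   0.79 115.2 ] F tool [-0.85 -0.31 -5.72] M [ 0.11  0.1  -0.03] gap 0.577 grip 41.7
t 7.2 tcp [0.5433 0.0008 0.1152] yaw -6.51 z [ 0.001 -0.    -1.   ] F [-1.13  0.34  5.82] gap 0.577
tool shift mm [-43.    5.7  15.2]
```

Call:
{"api": "play_rows", "payload": {
  "rows": [
    [[0,0,0],[0,0,-0.7],0.7],
    [[0,0,0],[0,0,-0.7],0.7],
    [[0,0,0],[0,0,0],0.7],
    [[0,0,0],[0,0,0],0.7]
  ]
}}

```text
t: 7.53
tcp_pos: [0.5426, 0.0008, 0.1156]
tool_rot: [0.998, -0.057, -0.001, -0.0]
force: [0.1, -0.3, -1.4]
finger_gap: 0.578
gripper_force: 41.6
```

```bash
python3 -c "
from h import *
F(3)"
```

```text
t 7.68 tcp [542.81   0.82 115.77] F tool [-0.85 -0.3   1.67] M [ 0.02 -0.03  0.02] gap 0.581 grip 41.6
```

Call:
{"api": "play_rows", "payload": {
  "rows": [
    [[0,0,0],[0,0,-0.7],0.7],
    [[0,0,0],[0,0,-0.7],0.7],
    [[0,0,0],[0,0,0],0.7],
    [[0,0,0],[0,0,0],0.7]
  ]
}}

```text
t: 8.02
tcp_pos: [0.5431, 0.0008, 0.1176]
tool_rot: [0.998, -0.057, 0.0, 0.0]
force: [-0.1, 0.0, -2.1]
finger_gap: 0.577
gripper_force: 41.6
```

```bash
python3 -c "
from h import *
F(3)"
```

```text
t 8.17 tcp [543.03   0.8  117.53] F tool [0.49 0.58 1.74] M [ 0.04 -0.01  0.02] gap 0.577 grip 41.6
```

Call:
{"api": "play_rows", "payload": {
  "rows": [
    [[0,0,0],[1,0.04,0],0.7],
    [[0,0,0],[1,0.04,0],0.7],
    [[0,0,0],[1,0.04,0],0.7],
    [[0,0,0],[1,0.04,0],0.7],
    [[0,0,0],[1,0.04,0],0.7],
    [[0,0,0],[1,0.04,0],0.7],
    [[0,0,0],[0,0,0],0.7],
    [[0,0,0],[0,0,0],0.7]
  ]
}}

```text
t: 8.83
tcp_pos: [0.549, -0.0001, 0.1175]
tool_rot: [0.998, -0.057, -0.0, -0.0]
force: [0.6, 0.1, -1.5]
finger_gap: 0.577
gripper_force: 41.6
```

```bash
python3 -c "
from h import *
F(4)"
```

```text
t 9.03 tcp [ 5.4887e+02 -8.0000e-02  1.1749e+02] F tool [-0.01 -0.01  1.93] M [0.01 0.01 0.  ] gap 0.58 grip 41.6
```

Call:
{"api": "play_rows", "payload": {
  "rows": [
    [[0,0,0],[1,0.04,0],0.7],
    [[0,0,0],[1,0.04,0],0.7],
    [[0,0,0],[1,0.04,0],0.7],
    [[0,0,0],[0,0,0],0.7],
    [[0,0,0],[0,0,0],0.7]
  ]
}}

```text
t: 9.45
tcp_pos: [0.5521, -0.0006, 0.1175]
tool_rot: [0.998, -0.057, 0.0, 0.0]
force: [-0.5, -0.5, -1.3]
finger_gap: 0.575
gripper_force: 41.6
```

```bash
python3 -c "
from h import *
F(4)"
```

```text
t 9.65 tcp [ 5.5188e+02 -5.4000e-01  1.1750e+02] F tool [-0.07 -0.16  2.  ] M [ 0.06 -0.05  0.04] gap 0.576 grip 41.6
```

Call:
{"api": "play_rows", "payload": {
  "rows": [
    [[0,0,0],[1,0.04,0],0.7],
    [[0,0,0],[1,0.04,0],0.7],
    [[0,0,0],[1,0.04,0],0.7],
    [[0,0,0],[0,0,0],0.7],
    [[0,0,0],[0,0,0],0.7]
  ]
}}

```text
t: 10.07
tcp_pos: [0.5549, -0.001, 0.1175]
tool_rot: [0.998, -0.057, -0.0, -0.0]
force: [-0.6, 0.0, -2.5]
finger_gap: 0.578
gripper_force: 41.5
```

```bash
python3 -c "
from h import *
F(4)"
```

```text
t 10.27 tcp [554.87  -1.01 117.48] F tool [-0.35 -0.41  1.19] M [-0.    0.05  0.02] gap 0.577 grip 41.6
```

Call:
{"api": "play_rows", "payload": {
  "rows": [
    [[0,0,0],[1,0.04,0],0.7],
    [[0,0,0],[1,0.04,0],0.7],
    [[0,0,0],[0,0,0],0.7]
  ]
}}

```text
t: 10.52
tcp_pos: [0.5563, -0.0012, 0.1174]
tool_rot: [0.998, -0.057, -0.001, -0.0]
force: [-2.1, 0.1, -1.1]
finger_gap: 0.582
gripper_force: 41.6
```

```bash
python3 -c "
from h import *
F(4)"
```

```text
t 10.72 tcp [556.42  -1.23 117.4 ] F tool [-2.3   0.04  0.59] M [ 0.08  0.32 -0.03] gap 0.578 grip 41.6
```

Call:
{"api": "play_rows", "payload": {
  "rows": [
    [[0,0,0],[1,0.04,0],0.7],
    [[0,0,0],[1,0.04,0],0.7],
    [[0,0,0],[0,0,0],0.7]
  ]
}}

```text
t: 10.97
tcp_pos: [0.5587, -0.0016, 0.1174]
tool_rot: [0.998, -0.057, -0.0, -0.0]
force: [-3.7, 0.7, 0.1]
finger_gap: 0.576
gripper_force: 41.6
```

```bash
python3 -c "
from h import *
F(4)"
```

```text
t 11.17 tcp [558.63  -1.57 117.43] F tool [-2.97  0.41  0.9 ] M [ 0.08  0.49 -0.01] gap 0.577 grip 41.6
```

Call:
{"api": "play_rows", "payload": {
  "rows": [
    [[0,0,0],[1,0.04,0],0.7],
    [[0,0,0],[1,0.04,0],0.7],
    [[0,0,0],[0,0,0],0.7]
  ]
}}

```text
t: 11.42
tcp_pos: [0.5608, -0.0019, 0.1174]
tool_rot: [0.998, -0.057, -0.0, -0.0]
force: [-3.1, 0.9, -1.1]
finger_gap: 0.574
gripper_force: 41.6
```

```bash
python3 -c "
from h import *
F(4)"
```

```text
t 11.62 tcp [560.65  -1.87 117.41] F tool [-3.65 -0.16  0.9 ] M [ 0.12  0.49 -0.02] gap 0.58 grip 41.6
```

Call:
{"api": "play_rows", "payload": {
  "rows": [
    [[0,0,0],[1,0.04,0],0.7],
    [[0,0,0],[1,0.04,0],0.7],
    [[0,0,0],[0,0,0],0.7]
  ]
}}

```text
t: 11.87
tcp_pos: [0.5627, -0.0022, 0.1174]
tool_rot: [0.998, -0.057, -0.0, -0.0]
force: [-3.8, 1.7, -0.2]
finger_gap: 0.577
gripper_force: 41.5
```

```bash
python3 -c "
from h import *
F(4)"
```

```text
t 12.07 tcp [562.65  -2.18 117.43] F tool [-3.81 -0.25  0.7 ] M [ 0.12  0.64 -0.05] gap 0.574 grip 41.6
```

Call:
{"api": "play_rows", "payload": {
  "rows": [
    [[0,0,0],[0.5,0.02,0],0.7],
    [[0,0,0],[0.5,0.02,0],0.7],
    [[0,0,0],[0,0,0],0.7]
  ]
}}

```text
t: 12.32
tcp_pos: [0.5637, -0.0023, 0.1174]
tool_rot: [0.998, -0.057, -0.0, -0.0]
force: [-3.9, 0.7, -2.1]
finger_gap: 0.582
gripper_force: 41.5
```

```bash
python3 -c "
from h import *
F(4)"
```

```text
t 12.52 tcp [563.67  -2.35 117.43] F tool [-5.17 -0.05  1.7 ] M [ 0.15  0.72 -0.01] gap 0.576 grip 41.6
```

Call:
{"api": "play_rows", "payload": {
  "rows": [
    [[0,0,0],[0.5,0.02,0],0.7],
    [[0,0,0],[0,0,0],0.7]
  ]
}}

```text
t: 12.68
tcp_pos: [0.5642, -0.0024, 0.1174]
tool_rot: [0.998, -0.057, -0.0, -0.0]
force: [-4.7, 0.8, -0.9]
finger_gap: 0.577
gripper_force: 41.6
```

```bash
python3 -c "
from h import *
F(4)"
```

```text
t 12.88 tcp [564.18  -2.46 117.43] F tool [-5.01 -0.61  1.98] M [ 0.2   0.74 -0.04] gap 0.577 grip 41.6
```

Call:
{"api": "play_rows", "payload": {
  "rows": [
    [[0,0,0],[0.5,0.02,0],0.7],
    [[0,0,0],[0,0,0],0.7]
  ]
}}

```text
t: 13.05
tcp_pos: [0.5647, -0.0025, 0.1174]
tool_rot: [0.998, -0.057, -0.0, -0.0]
force: [-4.6, 2.0, -0.9]
finger_gap: 0.579
gripper_force: 41.6
```

```bash
python3 -c "
from h import *
F(5)"
```

```text
t 13.3 tcp [564.67  -2.5  117.45] F tool [-5.25 -0.41  1.79] M [ 0.22  0.74 -0.02] gap 0.58 grip 41.6
```

Call:
{"api": "play_rows", "payload": {
  "rows": [
    [[0,0,0],[0.5,0.02,0],0.7],
    [[0,0,0],[0,0,0],0.7]
  ]
}}

```text
t: 13.47
tcp_pos: [0.5649, -0.0025, 0.1174]
tool_rot: [0.998, -0.057, -0.0, -0.0]
force: [-5.6, 0.8, -2.1]
finger_gap: 0.577
gripper_force: 41.6
```

```bash
python3 -c "
from h import *
F(5)"
```

```text
t 13.72 tcp [564.91  -2.53 117.46] F tool [-5.49 -0.66  1.5 ] M [ 0.19  0.78 -0.04] gap 0.577 grip 41.6
```

Call:
{"api": "play_rows", "payload": {
  "rows": [
    [[0,0,0],[0.4,0.02,0],0.7],
    [[0,0,0],[0,0,0],0.7]
  ]
}}

```text
t: 13.88
tcp_pos: [0.5649, -0.0025, 0.1174]
tool_rot: [0.998, -0.057, -0.001, -0.0]
force: [-6.6, 1.0, 0.1]
finger_gap: 0.575
gripper_force: 41.6
```

```bash
python3 -c "
from h import *
F(5)"
```

```text
t 14.13 tcp [564.86  -2.53 117.41] F tool [-5.64 -0.4   1.08] M [ 0.21  0.88 -0.05] gap 0.579 grip 41.6
```

The tool no longer advances while the force rises, so the keeper is at its stop (about 5.6 N). I ease back 0.6 mm and lift slowly, checking for the lip.

Call:
{"api": "play_rows", "payload": {
  "rows": [
    [[0,0,0],[-0.6,0,0],0.7],
    [[0,0,0],[0,0,-1],0.7],
    [[0,0,0],[0,0,-1],0.7],
    [[0,0,0],[0,0,-1],0.7],
    [[0,0,0],[0,0,-1],0.7],
    [[0,0,0],[0,0,0],0.7]
  ]
}}

```text
t: 14.63
tcp_pos: [0.5649, -0.0027, 0.1216]
tool_rot: [0.998, -0.057, -0.0, 0.0]
force: [-5.6, 0.1, -3.1]
finger_gap: 0.575
gripper_force: 42.0
```

```bash
python3 -c "
from h import *
F(4)"
```

```text
t 14.83 tcp [564.91  -2.77 121.56] F tool [-5.52  0.11  3.26] M [ 0.12  0.83 -0.07] gap 0.577 grip 42.0
```

Call:
{"api": "play_rows", "payload": {
  "rows": [
    [[0,0,0],[0,0,-1],0.7],
    [[0,0,0],[0,0,-1],0.7],
    [[0,0,0],[0,0,-1],0.7],
    [[0,0,0],[0,0,0],0.7]
  ]
}}

```text
t: 15.17
tcp_pos: [0.5649, -0.0027, 0.1246]
tool_rot: [0.998, -0.057, -0.0, 0.0]
force: [-5.4, 0.9, -3.8]
finger_gap: 0.58
gripper_force: 42.0
```

```bash
python3 -c "
from h import *
F(4)"
```

```text
t 15.37 tcp [564.91  -2.69 124.61] F tool [-5.03  0.13  3.26] M [ 0.07  0.82 -0.02] gap 0.577 grip 42.0
```

Call:
{"api": "play_rows", "payload": {
  "rows": [
    [[0,0,0],[0,0,-1.5],0.7],
    [[0,0,0],[0,0,-1.5],0.7],
    [[0,0,0],[0,0,-1.5],0.7],
    [[0,0,0],[0,0,-1.5],0.7],
    [[0,0,0],[0,0,-1.5],0.7],
    [[0,0,0],[0,0,-1.5],0.7],
    [[0,0,0],[0,0,-2],0.7],
    [[0,0,0],[0,0,-2],0.7],
    [[0,0,0],[0,0,-2],0.7],
    [[0,0,0],[0,0,-2],0.7],
    [[0,0,0],[0,0,0],0.7]
  ]
}}

```text
t: 16.28
tcp_pos: [0.5651, -0.0026, 0.142]
tool_rot: [0.998, -0.057, 0.0, 0.0]
force: [-5.4, 0.2, -3.0]
finger_gap: 0.579
gripper_force: 42.1
```

```bash
python3 -c "
from h import *
F(2); snap('wrist','w3.png')"
```

```text
t 16.38 tcp [565.09  -2.62 141.96] F tool [-5.08  0.37  1.89] M [ 0.1   0.87 -0.01] gap 0.58 grip 42.1
```

View pics/w3.png

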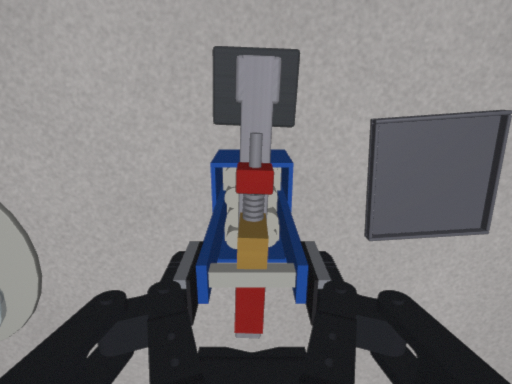

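The crossbar (row 275) stands above and behind the red lip, with the keeper pushed back. Now I move forward over the lip and off the arm's end.

Call:
{"api": "play_rows", "payload": {
  "rows": [
    [[0,0,0],[-2,-0.1,0],0.7],
    [[0,0,0],[-3,-0.1,0],0.7],
    [[0,0,0],[-4,-0.2,0],0.7],
    [[0,0,0],[-6,-0.2,0],0.7],
    [[0,0,0],[-8,-0.3,0],0.7],
    [[0,0,0],[-10,-0.4,0],0.7],
    [[0,0,0],[-10,-0.4,0],0.7],
    [[0,0,0],[-10,-0.4,0],0.7],
    [[0,0,0],[-10,-0.4,0],0.7],
    [[0,0,0],[-10,-0.4,0],0.7],
    [[0,0,0],[-8,-0.4,0],0.7],
    [[0,0,0],[0,0,0],0.7]
  ]
}}

```text
t: 17.43
tcp_pos: [0.4822, 0.0105, 0.1414]
tool_rot: [0.998, -0.057, -0.001, -0.0]
force: [-0.5, 0.2, -1.0]
finger_gap: 0.576
gripper_force: 42.3
```

Call:
{"api": "play_rows", "payload": {
  "rows": [
    [[0,0,0],[-8,-0.4,0],0.7],
    [[0,0,0],[-10,-0.4,0],0.7],
    [[0,0,0],[-10,-0.4,0],0.7],
    [[0,0,0],[-10,-0.4,0],0.7],
    [[0,0,0],[-10,-0.4,0],0.7],
    [[0,0,0],[-5,-0.2,0],0.7],
    [[0,0,0],[0,0,0],0.7],
    [[0,0,0],[0,0,0],0.7]
  ]
}}

```text
t: 18.1
tcp_pos: [0.4327, 0.018, 0.1417]
tool_rot: [0.998, -0.057, 0.0, 0.0]
force: [0.6, -0.7, -1.8]
finger_gap: 0.578
gripper_force: 42.3
```

Run:
```python
from m import *
F(2); s=sense(); Rt=R.from_quat(s['tool_rot']).as_matrix()
c,p,d=snap('wrist','w4.png'); P=pts(c,d); T=((P-s['tcp_pos'])@Rt*1000)
hs=cv2.cvtColor(p,cv2.COLOR_RGB2HSV); H,S=hs[...,0].astype(int),hs[...,1].astype(int)
b=(H>105)&(H<130)&(S>100)&(d>0)
Q=T[b]; print(np.percentile(Q,[1,50,99],axis=0).round(1))
# white crossbar & rim
for lo,hi in((-60,-40),(20,45),(60,90)):
    q=Q[(Q[:,2]>lo)&(Q[:,2]<hi)]
    if len(q)>5: print(lo,len(q),q.min(0).round(1),q.max(0).round(1),cv2.minAreaRect(q[:,:2].astype(np.float32)))
m=(hs[...,2]<120)&(S<70)&(P[...,2]<.03)&(P[...,2]>-.01)&(P[...,1]<-.1)&(P[...,1]>-.28)&(P[...,0]<.63)&(d>0)
n,l,st,ce=cv2.connectedComponentsWithStats(m.astype(np.uint8)); i=1+st[1:,4].argmax(); Q=P[l==i]
print('tray',st[i],cv2.minAreaRect((Q[:,:2]*1000).astype(np.float32)))
```

```text
t 18.2 tcp [433.57  17.78 141.71] F tool [0.05 0.12 1.92] M [0.06 0.03 0.05] gap 0.578 grip 42.3
[[-37.9 -26.5 -53.5]
 [  9.3   0.9  30.2]
 [ 37.8  27.6  79.8]]
-60 1337 [-10.7 -24.4 -55.5] [ 11.6  25.5 -40. ] ((0.3955087661743164, 0.5054111480712891), (22.261335372924805, 49.900367736816406), 0.08913074433803558)
20 2339 [-38.9 -27.3  20. ] [38.  28.5 45. ] ((-0.4789009094238281, 0.6189899444580078), (55.83090591430664, 76.8887939453125), 89.94851684570312)
60 479 [-35.9 -26.9  60. ] [38.  27.7 82.6] ((1.0360145568847656, 0.46593475341796875), (54.60422134399414, 73.81877899169922), 89.85734558105469)
tray [  385     0   127   117 13839] ((526.7008056640625, -184.90066528320312), (123.9406509399414, 101.76002502441406), 87.34616088867188)
```

View pics/w4.png

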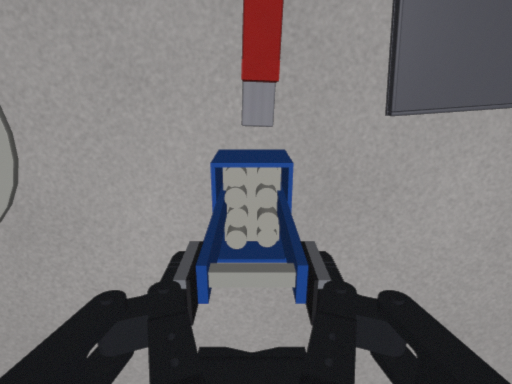

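The basket hangs free, upright and square in the grip, and is well clear of the arm end (row 126). Carrying it to the tray.

Call:
{"api": "play_rows", "payload": {
  "rows": [
    [[0,0,0],[0,8,0],0.7],
    [[0,0,0],[0,16,0],0.7],
    [[0,0,0],[0,16,0],0.7],
    [[0,0,0],[0,16,0],0.7],
    [[0,0,0],[0,16,0],0.7],
    [[0,0,0],[0,16,0],0.7],
    [[0,0,0],[0,16,0],0.7],
    [[0,0,0],[0,16,0],0.7],
    [[0,0,0],[6,14,0],0.7],
    [[0,0,0],[10,12,0],0.7],
    [[0,0,0],[10,12,0],0.7],
    [[0,0,0],[10,10,0],0.7]
  ]
}}

```text
t: 19.25
tcp_pos: [0.4498, -0.1548, 0.1415]
tool_rot: [0.998, -0.057, 0.0, 0.0]
force: [1.0, -0.0, -2.4]
finger_gap: 0.578
gripper_force: 42.3
```

Call:
{"api": "play_rows", "payload": {
  "rows": [
    [[0,0,0],[12,10,0],0.7],
    [[0,0,0],[12,8,0],0.7],
    [[0,0,0],[12,5,0],0.7],
    [[0,0,0],[12,3,0],0.7],
    [[0,0,0],[10,2,0],0.7],
    [[0,0,0],[6,1,0],0.7],
    [[0,0,0],[0,0,0],0.7],
    [[0,0,0],[0,0,0],0.7]
  ]
}}

```text
t: 19.92
tcp_pos: [0.5091, -0.1891, 0.1412]
tool_rot: [0.998, -0.057, -0.001, -0.0]
force: [0.2, 0.1, -1.3]
finger_gap: 0.577
gripper_force: 42.3
```

Run:
```python
from m import *
delta([.540,-.193,.1]); F(2); s=sense(); Rt=R.from_quat(s['tool_rot']).as_matrix()
c,p,d=snap('wrist','w5.png'); P=pts(c,d)
hs=cv2.cvtColor(p,cv2.COLOR_RGB2HSV); S=hs[...,1]
m=(hs[...,2]<125)&(S<80)&(P[...,2]<.022)&(P[...,2]>-.01)&(d>0)
n,l,st,ce=cv2.connectedComponentsWithStats(m.astype(np.uint8)); i=1+st[1:,4].argmax(); Q=P[l==i]
print('tray',st[i],cv2.minAreaRect((Q[:,:2]*1000).astype(np.float32)))
w=Q[Q[:,2]>.011]; print(len(w),cv2.minAreaRect((w[:,:2]*1000).astype(np.float32)), np.percentile(w,[1,99],axis=0).round(4))
```

```text
t 19.92 tcp [ 0.5091 -0.1891  0.1412] yaw -6.52 z [-0.001  0.    -1.   ] F [ 0.17  0.08 -1.31] gap 0.577
tool shift mm [31.2  0.4 41.1]
t 20.02 tcp [ 508.55 -188.61  141.23] F tool [-0.3   0.26  2.05] M [-0.03  0.05  0.04] gap 0.58 grip 42.3
tray [  174    70   141   142 12811] ((540.1072387695312, -187.946044921875), (133.2152557373047, 136.05673217773438), 87.3929672241211)
1892 ((542.1759033203125, -189.66995239257812), (129.94677734375, 129.9265594482422), 87.38621520996094) [[ 0.4761 -0.2565  0.0112]
 [ 0.6087 -0.1238  0.015 ]]
```

View pics/w5.png

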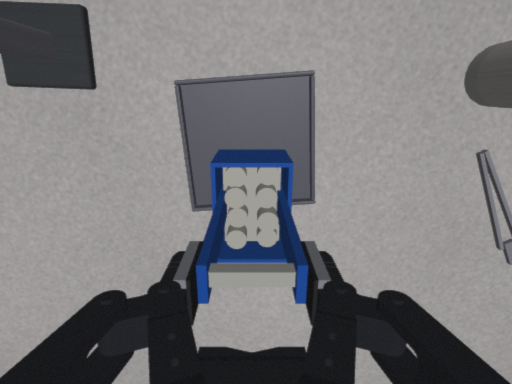

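The tray rim fits a 130×130 mm square centred at (542.2, −189.7) mm. It shows in the image at cols 180–315, rows 72–210. I align over its middle, then lower.

Call:
{"api": "play_rows", "payload": {
  "rows": [
    [[0,0,-2],[0,0,0],0.7],
    [[0,0,-2],[0,0,0],0.7],
    [[0,0,0],[8.3,-0.3,0],0.7],
    [[0,0,0],[10,-0.3,0],0.7],
    [[0,0,0],[10,-0.3,0],0.7],
    [[0,0,0],[5,0,5],0.7],
    [[0,0,0],[0,0,10],0.7],
    [[0,0,0],[0,0,10],0.7],
    [[0,0,0],[0,0,10],0.7],
    [[0,0,0],[0,0,5],0.7],
    [[0,0,0],[0,0,3],0.7],
    [[0,0,0],[0,0,0],0.7]
  ]
}}

```text
t: 21.07
tcp_pos: [0.5419, -0.1892, 0.0972]
tool_rot: [1.0, -0.022, -0.001, -0.001]
force: [-0.8, -0.2, -1.3]
finger_gap: 0.576
gripper_force: 42.3
```

```bash
python3 -c "
from h import *
F(3); delta([.5422,-.1897,.09])"
```

```text
t 21.22 tcp [ 543.09 -189.84   98.81] F tool [ 0.08 -0.1   1.8 ] M [-0.01 -0.03  0.  ] gap 0.579 grip 42.3
t 21.22 tcp [ 0.5431 -0.1898  0.0988] yaw -2.53 z [ 0.001 -0.    -1.   ] F [ 0.07  0.08 -1.93] gap 0.579
tool shift mm [-0.9 -0.1  8.8]
```

Call:
{"api": "play_rows", "payload": {
  "rows": [
    [[0,0,0],[-0.8,0,2],0.7],
    [[0,0,0],[0,0,2],0.7],
    [[0,0,0],[0,0,1],0.7],
    [[0,0,0],[0,0,1],0.7],
    [[0,0,0],[0,0,0],0.7],
    [[0,0,0],[0,0,0],0.7]
  ]
}}

```text
t: 21.72
tcp_pos: [0.5421, -0.1896, 0.0925]
tool_rot: [1.0, -0.022, 0.0, -0.0]
force: [-0.2, -0.6, -1.5]
finger_gap: 0.575
gripper_force: 42.3
```

```bash
python3 -c "
from h import *
F(3)"
```

```text
t 21.87 tcp [ 542.17 -189.62   92.6 ] F tool [ 0.33 -0.19  2.  ] M [ 0.02 -0.02 -0.03] gap 0.575 grip 42.3
```

Call:
{"api": "play_rows", "payload": {
  "rows": [
    [[0,0,0],[0,0,0.7],0.7],
    [[0,0,0],[0,0,0.7],0.7],
    [[0,0,0],[0,0,0],0.7]
  ]
}}

```text
t: 22.12
tcp_pos: [0.542, -0.1895, 0.091]
tool_rot: [1.0, -0.022, -0.0, -0.0]
force: [-0.2, 0.6, -1.4]
finger_gap: 0.577
gripper_force: 42.3
```

```bash
python3 -c "
from h import *
F(3)"
```

```text
t 22.27 tcp [ 542.09 -189.56   91.1 ] F tool [-0.2  -0.09  1.67] M [-0.01 -0.01 -0.01] gap 0.573 grip 42.3
```

Call:
{"api": "play_rows", "payload": {
  "rows": [
    [[0,0,0],[0,0,0.7],0.7],
    [[0,0,0],[0,0,0.7],0.7],
    [[0,0,0],[0,0,0],0.7]
  ]
}}

```text
t: 22.52
tcp_pos: [0.542, -0.1895, 0.0896]
tool_rot: [1.0, -0.022, -0.0, -0.0]
force: [-0.2, 0.8, -1.8]
finger_gap: 0.578
gripper_force: 42.3
```

```bash
python3 -c "
from h import *
F(3)"
```

```text
t 22.67 tcp [ 542.07 -189.57   89.68] F tool [-0.22 -0.16  1.64] M [ 0.03 -0.04 -0.03] gap 0.577 grip 42.3
```

Call:
{"api": "play_rows", "payload": {
  "rows": [
    [[0,0,0],[0,0,0.6],0.7],
    [[0,0,0],[0,0,0.4],0.7],
    [[0,0,0],[0,0,0],0.7]
  ]
}}

```text
t: 22.92
tcp_pos: [0.5422, -0.1896, 0.0893]
tool_rot: [1.0, -0.022, 0.0, 0.0]
force: [-0.8, 0.4, 4.0]
finger_gap: 0.578
gripper_force: 42.8
```

```bash
python3 -c "
from h import *
F(3)"
```

```text
t 23.07 tcp [ 542.17 -189.58   89.25] F tool [-1.74 -0.93 -5.04] M [ 0.09  0.24 -0.01] gap 0.576 grip 43.0
```

Call:
{"api": "play_rows", "payload": {
  "rows": [
    [[0,0,0],[0,0,0.5],0.7],
    [[0,0,0],[0,0,0.4],0.7],
    [[0,0,0],[0,0,0],0.7]
  ]
}}

```text
t: 23.32
tcp_pos: [0.5422, -0.1896, 0.0892]
tool_rot: [1.0, -0.022, 0.0, 0.0]
force: [-2.9, 2.1, 10.6]
finger_gap: 0.578
gripper_force: 43.8
```

```bash
python3 -c "
from h import *
F(3)"
```

```text
t 23.47 tcp [ 542.2  -189.56   89.23] F tool [ -2.8   -1.57 -10.8 ] M [ 0.27  0.45 -0.04] gap 0.579 grip 43.8
```

The basket is on the floor. I relieve the press, then open.

Call:
{"api": "play_rows", "payload": {
  "rows": [
    [[0,0,0],[0,0,-0.6],0.7],
    [[0,0,0],[0,0,-0.5],0.7],
    [[0,0,0],[0,0,0],0.7],
    [[0,0,0],[0,0,0],0.6],
    [[0,0,0],[0,0,0],0.4],
    [[0,0,0],[0,0,0],0.3],
    [[0,0,0],[0,0,0],0.1],
    [[0,0,0],[0,0,0],0],
    [[0,0,0],[0,0,0],0],
    [[0,0,0],[0,0,0],0],
    [[0,0,0],[0,0,0],0]
  ],
  "grip_force": 20
}}

```text
t: 24.38
tcp_pos: [0.5421, -0.1896, 0.0888]
tool_rot: [1.0, -0.022, -0.0, -0.0]
force: [-0.2, -0.3, 0.9]
finger_gap: 1.001
gripper_force: 0.0
```

```bash
python3 -c "
from h import *
F(2)"
```

```text
t 24.48 tcp [ 542.11 -189.57   88.85] F tool [ 0.18 -0.44 -0.07] M [-0.03 -0.01 -0.01] gap 1.003 grip 0.0
```

Call:
{"api": "play_rows", "payload": {
  "rows": [
    [[0,0,0],[0,0,-5],0],
    [[0,0,0],[0,0,-10],0],
    [[0,0,0],[0,0,-15],0],
    [[0,0,0],[0,0,-20],0],
    [[0,0,0],[0,0,-20],0],
    [[0,0,0],[0,0,-20],0],
    [[0,0,0],[0,0,-20],0],
    [[0,0,0],[0,0,-20],0],
    [[0,0,0],[0,0,0],0],
    [[0,0,0],[0,0,0],0]
  ]
}}

```text
t: 25.32
tcp_pos: [0.5429, -0.19, 0.2208]
tool_rot: [1.0, -0.022, 0.002, 0.001]
force: [-0.9, 0.3, -0.6]
finger_gap: 1.004
gripper_force: 0.0
```

Run:
```python
from m import *
F(2); s=sense()
c,p,d=snap('wrist'); P=pts(c,d); hs=cv2.cvtColor(p,cv2.COLOR_RGB2HSV); H,S=hs[...,0],hs[...,1]
b=(H>105)&(H<130)&(S>100)&(d>0)
for lo,hi in((.135,.15),(.05,.066)):
    Q=P[b&(P[...,2]>lo)&(P[...,2]<hi)]; print(lo,cv2.minAreaRect((Q[:,:2]*1000).astype(np.float32)),np.median(Q[:,2]))
q=snapshot('side')[0]; o=np.hstack([p,cv2.resize(q[150:280,230:330],(288,384))]); cv2.imwrite('pics/end.png',o[:,:,::-1])
```

```text
t 25.42 tcp [ 541.4  -189.16  218.45] F tool [-0.16 -0.14  0.08] M [-0.02 -0.01  0.01] gap 1.002 grip 0.0
0.135 ((542.0438232421875, -190.06460571289062), (49.97002410888672, 20.19517707824707), 87.64524841308594) 0.14140287538620885
0.05 ((542.1168823242188, -190.27239990234375), (55.78865051269531, 76.05719757080078), 88.12319946289062) 0.058173700094978964
```

View pics/end.png

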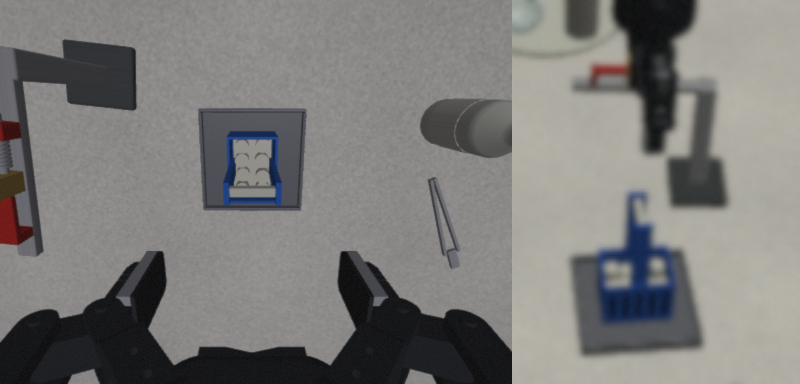

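The basket stands upright in the tray (tray at px 200–305 × 108–210), within 1 mm of its middle. The gripper is clear and the hook is shut.

```bash
python3 -c "
from station import *
print(sign_off())"
```

```text
the job is handed in; nothing more can be done
None
```

The basket is off the hook and stands upright within 1 mm of the middle of the drip tray. It is released, and the job was handed in at about 25 s. The keeper was pushed to its stop at about 5.6 N, and the other things were not touched. The first grip attempt shut on nothing, because the fingertips stood about 32 mm farther back than described.

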